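# Nip up the filler plug of the polishing-drum gear unit

## Robot

A 7-joint arm with a two-finger parallel gripper is mounted at the origin on the work surface. World frame = base frame: x ahead of the robot, y to its left, z up, the work surface at z = 0. Lengths are in m, angles in rad, forces in N, time in s.
With the tool pointing down it reaches from about 0.4 to 0.85 m from the base axis. Payload 10.4 kg.
Tool frame: the origin (TCP) lies where the fingers leave the gripper's body, on its centre line; the fingertips stand 73 mm ahead of it and the grasp point (between the pads) lies 54 mm ahead of it; z points along the fingers, y is the line along which they close (so a half turn about z gives the same grasp; the last joint's range is limited). The gripper opens to 85 mm and grips with 20 to 120 N. Pads are 22 mm wide; open, the fingers measure 114 mm over their backs; the gripper's body (76 mm by 85 mm) begins 54 mm behind the grasp point. The pads swing forward as they close: fully open they stand 13 mm farther back than shut.
Start: joints at [1.264, 0.332, -0.065, 1.46, 0.022, 1.35, -0.088], TCP at [0.175, -0.6, 0.304] pointing down, gripper open.
Joint ranges: [-2.6, 2.6], [-0.5, 2.12], [-1.47, 1.34], [0.16, 2.42], [-1.27, 4.41], [0.06, 2.06], [-2.6, 2.6]. Speed limits (rad/s): [2.22, 2.22, 2.79, 2.79, 3.14, 3.14, 3.14].

## Interface

Orientations are given as a unit quaternion [w, x, y, z].
In Python, from rig import manip gives the robot as it stands.
- The arm moves only by the tool apply_moves, never from a script. Its argument "increments" is a list of rows, each a list of 4 numbers: the shift along the world's x, y, z in mm, then the turn about the world's z in degrees. In form: [[tx, ty, tz, turn], ...]. A call has 1 to 10 rows; each row shifts and turns the commanded pose from where the row before left it; what a row does not reach is not made up. A row lasts 1/10 s, in which the tool goes at most 50 mm and 8.59 degrees, less where a joint would pass 70% of its speed; a pose out of reach is approached as far as the arm can. A call is refused whole if a number of a shift passes 50 or a number of a turn 8.59, either way. A call with a gripper value outside its range is refused whole. "hand" is the opening, from -1 (shut) to 1 (fully open), set as the call begins (left out, the last holds). The fingers move at their own pace and stop on an object; "grip_force" is the grip in N (left out, the last holds). Time passes only in rows, so rows that do not move let the fingers close. It gives the time, the measured TCP pose, the force, the opening and the grip force at its end, in the units of the state.
- manip.read_state(): the state, without advancing time (a new reading comes with each control period).
- manip.snapshot(name): name is "side" or "top"; returns a dict with "frame" (420x560x3 uint8, red, green, blue), "fx", "fy", "cx", "cy" (pixels), "R" (3x3) and "t" (3): a world point X has camera coordinates R X + t. Camera axes: x right, y down, z forward; pixel columns grow to the right and rows downward; lengths in m; the calibration is good to about 2 mm. A picture is of the moment at which its call begins. There is no depth.
- manip.job_done(): hands the job in; it is judged then, once.
The state is a dict: "clock": time; "q": joint angles; "qvel": joint speeds; "joint_efforts": joint torques, N m; "position": TCP position; "ee_rot": TCP orientation; "ft_force": force on the tool from outside, world axes, zero at the start; "ft_torque": the same for the moment, N m; "finger_gap": finger opening in m; "grip_force": force on a finger pad.
Only numpy, scipy, OpenCV 4.12 (cv2) and the standard library are available. Lean on these libraries where they do the work, as an engineer would, in place of code of your own. Each camera call takes 0.05 s, during which the arm holds its last target. There are 200 camera calls.

## Task

The gear unit has been topped up, but the taper plug in its filler boss is only started by hand. Take the T-handle key from its block, fit it over the plug's square head and turn it clockwise until the taper thread goes properly snug, about 0.6 N m, but no tighter, because too much splits the boss. Then stand the key back in its pocket, let go, and leave the bowl, bottle, buff and tin alone.

Things in the scene. Friction and masses are not known exactly. Their poses are not given: they have to be found in the camera images.
- gearbox: grey cast worm gear unit, fixed: housing 120 x 100 mm, 125 mm high, 150 x 116 mm over its feet; a flange motor 120 mm across sticks out 190 mm on its +x side, a belt pulley on its +y side (out to 112 mm). Origin: centre of the underside; z up. A round filler boss, 50 mm across, stands on top at x = -18 mm, y = 0, its face 133 mm above the bench
- plug: steel taper pipe plug in the filler boss: square head 20 mm across flats, 16 mm high, top edges bevelled (top face 14.4 mm square, bevel 4.5 mm deep), over a round threaded shoulder 33 mm across that stands 6 mm out of the boss. Origin: centre of the head, half-way up (its top is 8 mm higher); z up, x and y square to the flats. Clockwise from above tightens; it sinks 2.2 mm a turn
- boss (a point): centre of the boss's top face, round the plug. How the thread behaves: it runs at about 0.05 N m; after a free turn that differs each time (0.3 to 1.1 rad) the taper binds and the torque climbs evenly by about 0.5 N m per rad. Snug is 0.6 N m; under 0.45 is loose, over 0.9 overtight. The plug stays where it is left. Turn slowly to read it: after a quick stop the torque reads low
- key_handle (a point): middle of the handle of the loose T-handle key, half-way up the handle. Black bar 110 mm long (x), 16 mm wide (y), 22 mm high, on a steel stem 14 mm thick; at the foot a round steel socket 37 mm across, open below, with a square drive 22 mm across flats, 14 mm deep, its flats square to the bar. 127 mm high in all, 0.24 to 0.38 kg; z points up. It starts upright in its block
- key_mouth (a point): centre of the key's open socket end, 116 mm below the middle of the handle. Fully on the plug, it lies 14 mm below the top of the head.
- pocket (a point): centre of the floor of the round pocket in the wooden key block, 14 mm above the bench; the pocket is 44 mm across and 36 mm deep with a bevelled rim. The block, 100 x 130 x 50 mm, is fixed; two small felt cones (30 mm high) stand in its top, about 50 mm to either side of the pocket.
- bowl: copper bowl, 132 mm across and 34 mm high, with lumps of raw amber; loose. Origin: centre of its underside.
- oil_bottle: grey oil bottle, 60 mm across and 150 mm high; loose. Origin: centre of its underside.
- buff: felt buff lying flat, 90 mm across and 24 mm thick; loose. Origin: centre of its underside.
- compound_tin: tin of polishing compound, 60 mm across and 45 mm high; loose. Origin: centre of its underside.
Mind the look-alikes: they are no part of the job. Several things look just like the part that bears pocket: the one meant starts farthest to the robot's left.

How it is judged:
By the outcome, as a careful person would: the job done as asked, in the order asked, and still so for the second after the job is handed in, with the robot touching nothing.
It also fails if it takes over 72 s, if anything falls off the work surface, if the arm or the gripper's body presses on something with over 40 N, if the wrist force passes 120 N, or if a joint passes its speed limit or range.

## Working session

There is one attempt and no reset: what is moved stays moved. The work goes in short steps, Python scripts to look and compute and a tool call to move; the robot and the scene stay as the last step left them, time stands still between calls to the robot, and variables do not carry over. Pictures are saved under pics/ and viewed, at most 10 in all, crops included, and the job is handed in when it is done.

Besides the shell and the picture viewer there is one more tool, called as name(argument=value, ...), one argument or row to a line, values as JSON. apply_moves: Moves the arm, as the interface text tells. Its arguments: {"type":"object","properties":{"increments":{"type":"array","items":{"type":"array","items":{"type":"number"}}},"hand":{"type":"number"},"grip_force":{"type":"number"}},"required":["increments"]}

```bash
mkdir -p pics; cat > h.py <<'E'
from rig import manip
import cv2, numpy as np, pickle
def snap(name,out):
    s=manip.snapshot(name); cv2.imwrite(f'pics/{out}.png',s['frame'][:,:,::-1]); pickle.dump(s,open(f'pics/{out}.pkl','wb')); return s
def load(n): return pickle.load(open(f'pics/{n}.pkl','rb'))
def atz(s,u,v,z):
    R=np.array(s['R']);t=np.array(s['t']);c=-R.T@t
    d=R.T@np.array([(u-s['cx'])/s['fx'],(v-s['cy'])/s['fy'],1]);return c+d*(z-c[2])/d[2]
def proj(s,X):
    p=np.array(s['R'])@np.array(X)+np.array(s['t']);return [s['fx']*p[0]/p[2]+s['cx'],s['fy']*p[1]/p[2]+s['cy']]
E
python3 - <<'E'
from h import *
np.set_printoptions(precision=4,suppress=True)
for n in('top','side'):
    s=snap(n,n+'0');print(n,s['fx'],s['cx'],s['cy'],-np.array(s['R']).T@s['t'],s['R'])
print(manip.read_state())
a=cv2.imread('pics/top0.png');b=cv2.imread('pics/side0.png')
E
```

```text
top 388.5454133105512 270.98075922466035 213.3018054207562 [ 0.3801 -0.0233  1.4032] [[-0.027  -0.9996 -0.0047]
 [-0.9901  0.0274 -0.1376]
 [ 0.1377  0.001  -0.9905]]
side 442.69796766363737 281.20625523038916 208.68149351772269 [0.4952 0.8941 1.076 ] [[-0.9983 -0.057  -0.0121]
 [-0.0327  0.7207 -0.6925]
 [ 0.0482 -0.6909 -0.7213]]
{'clock': 0.1, 'q': array([ 1.2644,  0.3328, -0.0647,  1.4609,  0.0216,  1.3499, -0.0885]), 'qvel': array([-0.0028, -0.002 ,  0.0006, -0.0026,  0.0002, -0.0002,  0.0002]), 'joint_efforts': array([  0.0011, -62.6755,   0.0491, -39.2433,   0.0162,   0.0071,
        -0.0001]), 'position': array([ 0.175 , -0.5998,  0.3032]), 'ee_rot': array([-0.0006,  0.9899,  0.1414, -0.0001]), 'ft_force': array([ 0.1279, -0.1182, -0.3202]), 'ft_torque': array([0.0098, 0.0382, 0.0043]), 'grip_force': 0.0, 'finger_gap': 0.08533082238586578}
```

View pics/top0.png

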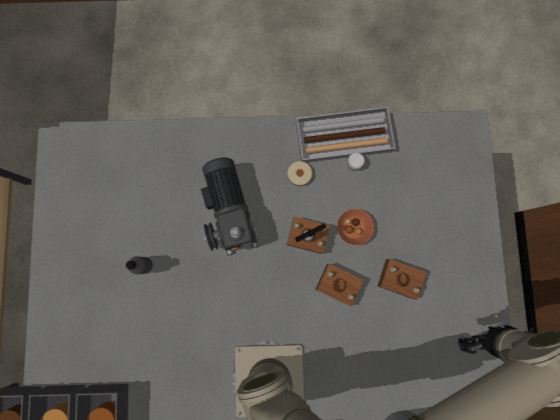

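View pics/side0.png

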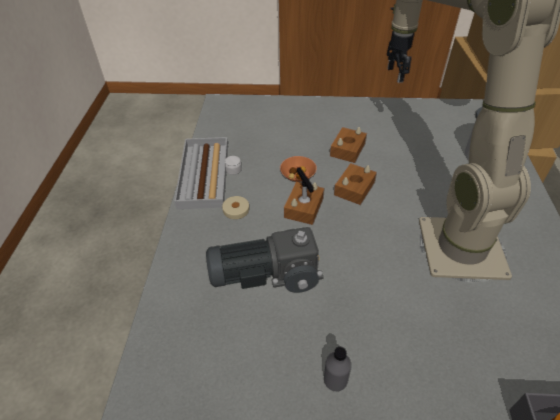

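The top view shows three look-alike blocks, at (310,236) holding the key, (340,285) and (403,279). Robot left (+y) is image left, so the block at (310,236) is the one meant. The plug is at about (236,232). I'll confirm both in enlarged crops.

```bash
python3 - <<'E'
from h import *
a=cv2.imread('pics/top0.png')[205:265,195:345];b=cv2.imread('pics/side0.png')[155:265,250:400]
a=cv2.resize(a,(750,300),interpolation=cv2.INTER_CUBIC)
cv2.imwrite('pics/c1.png',a)
b=cv2.resize(b,None,fx=5,fy=5,interpolation=cv2.INTER_CUBIC);cv2.imwrite('pics/c2.png',b)
E
```

```text
(no output)
```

View pics/c1.png

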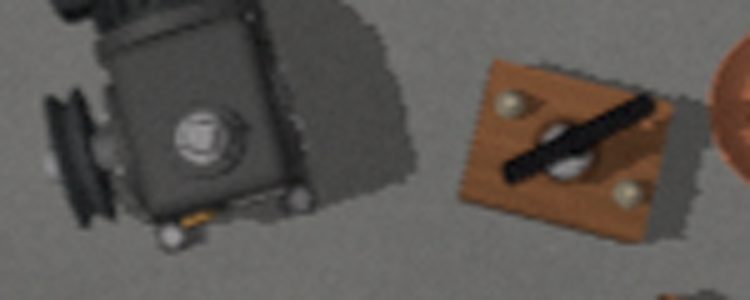

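View pics/c2.png

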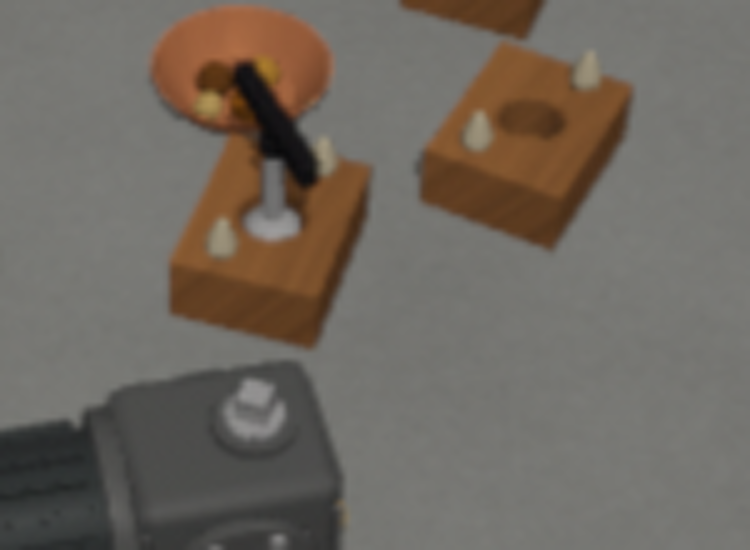

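The crops show the key upright in the leftmost block, with its felt cones beside the pocket. The handle ends in the top crop are at (510,172) and (648,103), and the plug head is at (201,137). In the side crop the plug top is at about (257,391).

```bash
python3 - <<'E'
from h import *
np.set_printoptions(precision=4,suppress=True)
T=load('top0');S=load('side0')
f=lambda x,y:(x/5+195-.4,y/5+205-.4); g=lambda x,y:(x/5+250-.4,y/5+155-.4)
e=[atz(T,*f(510,172),.141),atz(T,*f(648,103),.141)];print('key top',e,(e[0]+e[1])/2, np.degrees(np.arctan2(*(e[0]-e[1])[1::-1])),np.linalg.norm(e[0]-e[1]))
e=[atz(S,*g(245,70),.135),atz(S,*g(308,178),.135)];print('key side',e,(e[0]+e[1])/2, np.degrees(np.arctan2(*(e[0]-e[1])[1::-1])),np.linalg.norm(e[0]-e[1]))
c=[atz(T,*f(*p),.05)for p in[(493,60),(672,100),(640,243),(460,200)]];print('block top',np.mean(c,0))
print('plug',atz(T,*f(201,137),.155),atz(S,*g(257,391),.155))
for s,n,(u,v) in((T,'t',(235,232)),(S,'s',(301,234))):
    a=s['frame'][v-14:v+14,u-14:u+14,::-1]
    cv2.imwrite(f'pics/p{n}.png',cv2.resize(a,(392,392),interpolation=cv2.INTER_CUBIC))
cv2.imwrite('pics/plug.png',np.hstack([cv2.imread('pics/pt.png'),cv2.imread('pics/ps.png')]))
E
```

```text
key top [array([ 0.469, -0.103,  0.141]), array([ 0.5116, -0.1946,  0.141 ])] [ 0.4903 -0.1488  0.141 ] 114.91600301838113 0.10104532843701627
key side [array([ 0.5122, -0.1887,  0.135 ]), array([ 0.4707, -0.0899,  0.135 ])] [ 0.4914 -0.1393  0.135 ] -67.18683488344554 0.10723519144005857
block top [ 0.4895 -0.1484  0.05  ]
plug [0.4961 0.0962 0.155 ] [0.4973 0.1009 0.155 ]
```

View pics/plug.png

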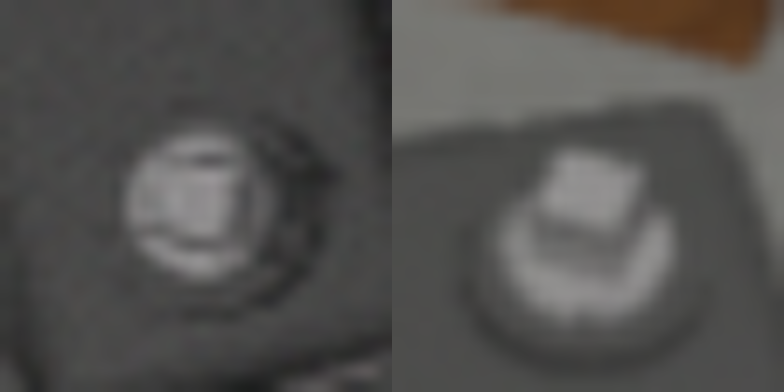

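The top view shows the square top face centred at about (204,205) in the left crop. The side view shows the face corners at about (173,150), (248,172), (220,225) and (148,203) in the right crop. Next I'll fit the square's yaw and drive to the key.

```bash
python3 - <<'E'
from h import *
np.set_printoptions(precision=4,suppress=True)
from scipy.optimize import least_squares
T=load('top0');S=load('side0')
c=[atz(S,x/14+287-.5,y/14+220-.5,.155)[:2] for x,y in[(173,150),(248,172),(220,225),(148,203)]]
for i in range(4):
    d=c[(i+1)%4]-c[i];print(np.linalg.norm(d),np.degrees(np.arctan2(d[1],d[0]))%90)
print(np.mean(c,0), atz(T,204/14+221-.5,205/14+218-.5,.155))
# model overlays at best-guess centre with candidate yaws
import itertools
def ov(s,u,v,cx,cy,yaw):
    a=cv2.resize(np.ascontiguousarray(s['frame'][v-14:v+14,u-14:u+14,::-1]),(392,392),interpolation=cv2.INTER_CUBIC)
    for h,z in((.0072,.155),(.01,.1505),(.01,.139)):
        P=[]
        for k in range(4):
            t=np.radians(yaw+45+90*k);p=proj(s,[cx+h*2**.5*np.cos(t),cy+h*2**.5*np.sin(t),z]);P.append([(p[0]-u+14+.5)*14,(p[1]-v+14+.5)*14])
        cv2.polylines(a,[np.int32(P)],True,(0,255,0) if z>.15 else (0,0,255),1)
    return a
yaws=(8,20)
rows=[np.hstack([ov(T,235,232,.4965,.0965,y),ov(S,301,234,.4970,.0995,y)]) for y in yaws]
cv2.imwrite('pics/ov.png',cv2.resize(np.vstack(rows),(600,600)))
E
```

```text
0.015674214625315392 71.2942744307966
0.014789182455693424 69.62209978770147
0.015010773785482849 70.67294831067036
0.01462196079868179 72.20638925232461
[0.4985 0.1012] [0.4956 0.0953 0.155 ]
```

View pics/ov.png

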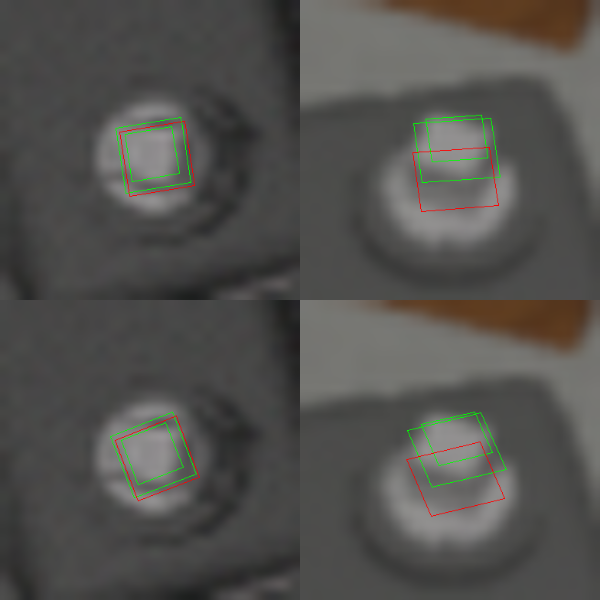

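apply_moves(
  increments=[
    [50,50,0,8.5],
    [50,50,0,8.5],
    [50,50,0,8.5],
    [50,50,0,8.5],
    [50,50,0,8.5],
    [30,50,0,8.5],
    [20,50,0,8.5],
    [16,50,0,8.5],
    [0,40,0,8.5],
    [0,13,0,8.5],
  ],
  hand=1,
)

```text
clock: 1.1
position: [0.412, -0.2288, 0.3039]
ee_rot: [-0.0, 0.63, 0.777, 0.0]
ft_force: [0.1, -0.5, 0.2]
finger_gap: 0.0856
grip_force: 0.0
```

apply_moves(
  increments=[
    [0,0,0,6],
    [0,0,0,6],
    [0,0,0,0],
  ],
)

```text
clock: 1.4
position: [0.4112, -0.2332, 0.3037]
ee_rot: [-0.0, 0.549, 0.836, -0.0]
ft_force: [0.2, 0.2, 0.2]
finger_gap: 0.0853
grip_force: 0.0
```

```bash
cat > fit.py <<'E'
from h import *
from scipy.optimize import minimize
K=6;H=12
def render(s,u,v,cx,cy,yaw,W=H):
    lab=np.zeros((2*H*K,2*H*K),np.uint8)
    def P(pts): return np.int32([[(q[0]-u+H+.5)*K,(q[1]-v+H+.5)*K] for q in(proj(s,p) for p in pts)])
    t=np.linspace(0,2*np.pi,40)
    circ=lambda r,z:P(np.c_[cx+r*np.cos(t),cy+r*np.sin(t),0*t+z])
    cv2.fillPoly(lab,[cv2.convexHull(np.vstack([circ(.0165,.133),circ(.0165,.139)]))],1)
    cv2.fillPoly(lab,[circ(.0165,.139)],2)
    sq=lambda h,z:[[cx+h*2**.5*np.cos(a),cy+h*2**.5*np.sin(a),z] for a in np.radians(yaw+45+90*np.arange(4))]
    A,B,C=sq(.01,.139),sq(.01,.1505),sq(.0072,.155)
    cam=-np.array(s['R']).T@s['t']
    for k in range(4):
        j=(k+1)%4;n=np.radians(yaw+90*(k+1))
        if np.cos(n)*(cam[0]-cx)+np.sin(n)*(cam[1]-cy)>.01*1: cv2.fillPoly(lab,[P([A[k],A[j],B[j],B[k]])],3+k)
    for k in range(4): cv2.fillPoly(lab,[P([B[k],B[(k+1)%4],C[(k+1)%4],C[k]])],7+k)
    cv2.fillPoly(lab,[P(C)],11)
    return np.stack([cv2.resize((lab==i).astype(np.float32),(2*H,2*H),interpolation=cv2.INTER_AREA) for i in range(1,12)],-1)
def cost(s,u,v,cx,cy,yaw):
    M=cv2.GaussianBlur(render(s,u,v,cx,cy,yaw),(3,3),.6)
    I=s['frame'][v-H:v+H,u-H:u+H].mean(2);w=M.sum(2)>.9
    w=cv2.dilate(w.astype(np.uint8),np.ones((3,3)))>0
    A=np.c_[M[w],1-M[w].sum(1)];b=I[w]
    A2=np.vstack([A,.3*np.eye(12)]);b2=np.r_[b,.3*np.full(12,b.mean())]
    x=np.linalg.lstsq(A2,b2,rcond=None)[0];return ((A@x-b)**2).sum()/w.sum()
if __name__=='__main__':
    for n,u,v,c0 in(('top0',235,232,(.496,.096)),('side0',301,236,(.498,.100))):
        s=load(n)
        for yaw in range(0,90,6):
            r=min((cost(s,u,v,c0[0]+a/1e3,c0[1]+b/1e3,yaw),a,b) for a in range(-4,5,2) for b in range(-4,5,2));print(n,yaw,'%.1f'%r[0],r[1:])
E
python3 fit.py
```

```text
top0 0 133.1 (2, 2)
top0 6 148.0 (0, 2)
top0 12 164.7 (0, 2)
top0 18 180.3 (0, 2)
top0 24 194.2 (0, 2)
top0 30 190.5 (2, 4)
top0 36 191.5 (2, 4)
top0 42 190.4 (2, 4)
top0 48 185.3 (2, 4)
top0 54 176.1 (2, 4)
top0 60 169.1 (0, 2)
top0 66 159.5 (0, 2)
top0 72 135.7 (0, 2)
top0 78 134.1 (0, 2)
top0 84 126.4 (0, 2)
side0 0 52.3 (0, 4)
side0 6 57.5 (0, 4)
side0 12 66.4 (0, 4)
side0 18 68.1 (0, 4)
side0 24 71.1 (0, 4)
side0 30 69.4 (0, 4)
side0 36 57.6 (0, 2)
side0 42 58.8 (0, 2)
side0 48 51.6 (0, 4)
side0 54 45.2 (0, 2)
side0 60 37.9 (0, 2)
side0 66 31.7 (0, 2)
side0 72 34.9 (0, 2)
side0 78 40.0 (0, 2)
side0 84 43.8 (0, 4)
```

apply_moves(
  increments=[
    [20,20,0,0],
    [20,20,0,0],
    [20,20,0,0],
    [19,26,0,0],
    [0,0,-20,0],
    [0,0,-30,0],
    [0,0,0,0],
  ],
)

```text
clock: 2.1
position: [0.4886, -0.147, 0.2505]
ee_rot: [-0.003, 0.551, 0.834, -0.001]
ft_force: [-0.1, -0.6, 0.7]
finger_gap: 0.0855
grip_force: 0.0
```

```bash
python3 - <<'E'
from h import *
st=manip.read_state();print(st['position'],st['finger_gap'],st['q'])
T=snap('top','t1');S=snap('side','s1')
def crop(s,X,w=32):
    u,v=map(int,proj(s,X));print(u,v);return cv2.resize(np.ascontiguousarray(s['frame'][v-w:v+w,u-w:u+w,::-1]),(400,400),interpolation=cv2.INTER_CUBIC)
X=[.4905,-.147,.15];cv2.imwrite('pics/v1.png',np.hstack([crop(T,X),crop(S,X)]))
E
```

```text
[ 0.48862661 -0.14698906  0.25051871] 0.0854744537543486 [ 0.75988757  0.17121448 -0.60667753  1.80093177  0.10257946  1.2073305
  0.52613669]
310 231
305 173
```

View pics/v1.png

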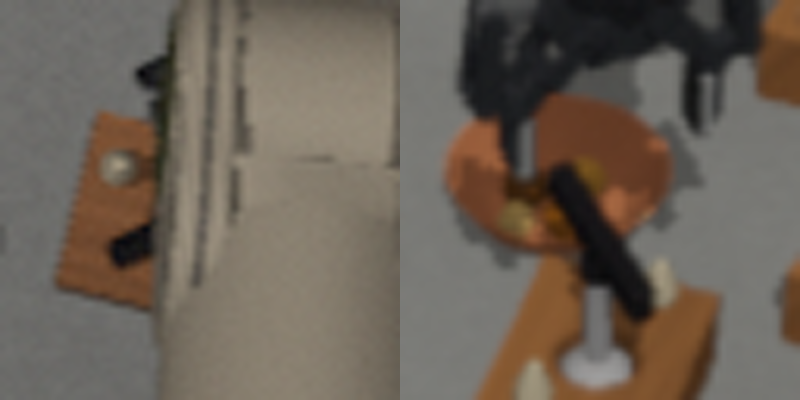

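The top view is hidden by the elbow. The side view shows the fingers straddling the handle, tips at about (520,180) and (700,130) and handle centre at about (602,243). I'll descend and grip.

apply_moves(
  increments=[
    [2,0,-20,0],
    [0,0,-20,0],
    [0,0,-15,0],
    [0,0,-11,0],
    [0,0,0,0],
  ],
)

```text
clock: 2.7
position: [0.492, -0.1474, 0.1873]
ee_rot: [-0.001, 0.55, 0.835, -0.0]
ft_force: [-0.7, -0.0, 0.6]
finger_gap: 0.0856
grip_force: 0.0
```

apply_moves(
  increments=[
    [0,0,0,0],
    [0,0,0,0],
    [0,0,0,0],
    [0,0,0,0],
    [0,0,0,0],
    [0,0,0,0],
    [0,0,0,0],
    [0,0,0,0],
  ],
  hand=-1,
  grip_force=80,
)

```text
clock: 3.5
position: [0.4924, -0.1474, 0.1884]
ee_rot: [0.0, 0.55, 0.835, -0.0]
ft_force: [-2.3, -0.2, 5.8]
finger_gap: 0.0149
grip_force: 78.1
```

apply_moves(
  increments=[
    [0,0,10,0],
    [0,0,20,0],
    [0,0,25,0],
    [0,0,30,0],
    [0,0,30,0],
    [0,0,30,0],
    [0,0,20,0],
    [0,0,0,0],
  ],
)

```text
clock: 4.3
position: [0.4931, -0.1472, 0.3559]
ee_rot: [0.002, 0.55, 0.835, 0.001]
ft_force: [0.3, 0.4, -2.5]
finger_gap: 0.0145
grip_force: 78.2
```

apply_moves(
  increments=[
    [0,15,0,4],
    [0,25,0,6],
    [0,30,0,6],
    [0,30,0,6],
    [0,30,0,6],
    [2,30,0,6],
    [2,30,0,6],
    [0,30,0,5],
    [0,20,0,3],
    [0,7,0,0],
  ],
)

```text
clock: 5.3
position: [0.4958, 0.1017, 0.3523]
ee_rot: [-0.001, 0.161, 0.987, 0.0]
ft_force: [-0.2, -0.4, -2.7]
finger_gap: 0.0146
grip_force: 78.1
```

apply_moves(
  increments=[
    [0,0,0,0],
    [0,0,0,0],
  ],
)

```text
clock: 5.5
position: [0.4966, 0.0981, 0.3526]
ee_rot: [-0.0, 0.164, 0.986, -0.0]
ft_force: [0.4, -0.3, -3.1]
finger_gap: 0.0149
grip_force: 78.1
```

```bash
python3 - <<'E'
from h import *
T=snap('top','t2');S=snap('side','s2')
def crop(s,X,w=25):
    u,v=map(int,proj(s,X));print(u,v);return cv2.resize(np.ascontiguousarray(s['frame'][v-w:v+w,u-w:u+w,::-1]),(400,400),interpolation=cv2.INTER_CUBIC)
X=[.497,.1,.178];cv2.imwrite('pics/v2.png',np.hstack([crop(T,X),crop(S,X)]))
E
```

```text
232 231
301 227
```

View pics/v2.png

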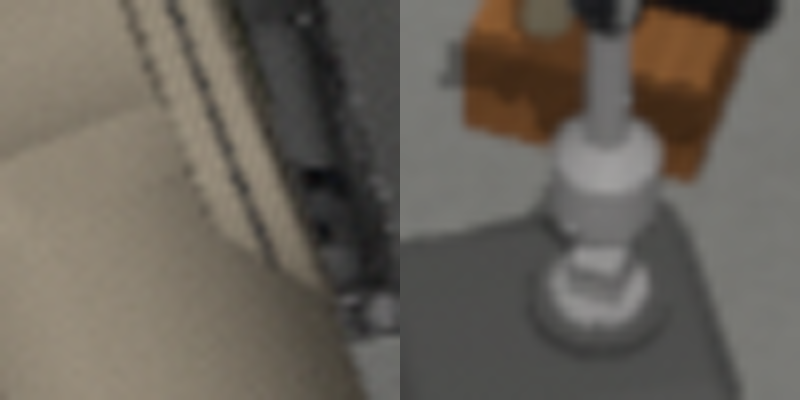

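The side crop shows the socket hanging above the plug: socket columns 552–662, lower rim at about row 243. The shoulder spans columns 550–648 and the boss 530–668, down to about row 353. The key sits about 1 px to the right of the plug axis. I'll work that offset out in world units.

```bash
python3 - <<'E'
from h import *
S=load('s2');t=np.linspace(0,6.283,200)
def ext(x,y,r,z):
    P=np.array([proj(S,[x+r*np.cos(a),y+r*np.sin(a),z]) for a in t]);P=(P-[301-25,227-25]+.5)*8+[400,0];return np.round([P[:,0].min(),P[:,0].max(),P[:,1].min(),P[:,1].max()])
z=manip.read_state()['position'][2]-.1744
print(z,ext(.497,.1,.0185,z),ext(.497,.1,.0165,.139),ext(.497,.1,.025,.133),ext(.497,.1,.0165,.133))
p=lambda x,y,z:np.array(proj(S,[x,y,z]))*8
print('per mm x',p(.498,.1,z)-p(.497,.1,z),'y',p(.497,.101,z)-p(.497,.1,z))
E
```

```text
0.17833858384428503 [552. 661. 163. 245.] [556. 652. 243. 316.] [532. 676. 235. 346.] [556. 651. 254. 327.]
per mm x [-2.96192084 -0.10280403] y [-0.07592874  2.21911181]
```

apply_moves(
  increments=[
    [1.5,2,-6,0],
    [0,0,-8,0],
    [0,0,-6,0],
    [0,0,-4,0],
    [0,0,0,0],
  ],
)

```text
clock: 6.1
position: [0.4976, 0.1015, 0.3282]
ee_rot: [-0.001, 0.163, 0.987, -0.0]
ft_force: [0.3, 0.5, -2.6]
finger_gap: 0.0145
grip_force: 78.1
```

apply_moves(
  increments=[
    [0,0,-1.5,0],
    [0,0,-1.5,0],
    [0,0,0,0],
  ],
)

```text
clock: 6.4
position: [0.4979, 0.1014, 0.3261]
ee_rot: [0.0, 0.163, 0.987, -0.0]
ft_force: [-1.6, -1.5, -0.3]
finger_gap: 0.0149
grip_force: 78.6
```

```bash
python3 - <<'E'
from h import *
s=manip.read_state();print(s['position'],s['ft_force'],s['ft_torque'])
E
```

```text
[0.49789175 0.10136089 0.32612584] [-1.59811694 -1.49987216 -0.32997026] [-0.6643334   0.30718296  0.03520724]
```

apply_moves(
  increments=[
    [-0.7,-1,-1,0],
    [0,0,-1,0],
    [0,0,0,0],
  ],
)

```text
clock: 6.7
position: [0.4972, 0.1005, 0.324]
ee_rot: [0.0, 0.163, 0.987, -0.0]
ft_force: [-1.1, -1.8, 1.1]
finger_gap: 0.0148
grip_force: 78.8
```

```bash
python3 - <<'E'
from h import *
s=manip.read_state();print(s['position'],s['ft_force'],s['ft_torque'])
E
```

```text
[0.49716619 0.10047773 0.32402986] [-1.0690632  -1.82354905  1.1085048 ] [-0.75648489  0.26018081 -0.00760656]
```

apply_moves(
  increments=[
    [-0.5,-1,-1,0],
    [0,0,-1,0],
    [0,0,0,0],
  ],
)

```text
clock: 7.0
position: [0.4967, 0.0997, 0.3216]
ee_rot: [-0.0, 0.163, 0.987, 0.0]
ft_force: [0.9, -1.8, -3.3]
finger_gap: 0.0148
grip_force: 78.1
```

```bash
cat > st.py <<'E'
from h import *
np.set_printoptions(precision=4,suppress=True)
s=manip.read_state();q=s['ee_rot'];print(s['clock'],s['position'],s['ft_force'],s['ft_torque'],'yaw',np.degrees(2*np.arctan2(q[2],q[1])),'mouth',s['position'][2]-.1744)
E
python3 st.py
```

```text
7.0 [0.4967 0.0997 0.3216] [ 0.9493 -1.8206 -3.3162] [-0.3976 -0.3918  0.0175] yaw 161.2597358665657 mouth 0.1471781249173828
```

apply_moves(
  increments=[
    [0.2,-0.5,-1,0],
    [0,0,-1,0],
    [0,0,0,0],
  ],
)

```text
clock: 7.3
position: [0.4968, 0.0993, 0.3197]
ee_rot: [-0.0, 0.163, 0.987, 0.0]
ft_force: [0.9, -0.2, -3.7]
finger_gap: 0.0147
grip_force: 78.1
```

```bash
python3 st.py
```

```text
7.3 [0.4968 0.0993 0.3197] [ 0.9055 -0.2152 -3.6582] [-0.128  -0.3378 -0.0229] yaw 161.26912399789066 mouth 0.14529066778501631
```

apply_moves(
  increments=[
    [0.4,-0.1,-1,0],
    [0,0,-1,0],
    [0,0,-1,0],
    [0,0,-0.7,0],
    [0,0,0,0],
  ],
)

```text
clock: 7.8
position: [0.4971, 0.0992, 0.3161]
ee_rot: [-0.0, 0.163, 0.987, 0.0]
ft_force: [0.3, -0.3, -1.9]
finger_gap: 0.0147
grip_force: 78.1
```

```bash
python3 st.py
```

```text
7.8 [0.4971 0.0992 0.3161] [ 0.3016 -0.3384 -1.9438] [-0.0732 -0.0701  0.0041] yaw 161.26647992756898 mouth 0.14167882840540913
```

apply_moves(
  increments=[
    [0,0,0,-3],
    [0,0,0,-3],
    [0,0,0,-3],
    [0,0,0,-3],
    [0,0,-0.1,-3],
    [0,0,0,-3],
    [0,0,0,-3],
    [0,0,0,-3],
    [0,0,0,-3],
    [0,0,-0.1,-3],
  ],
)

```text
clock: 8.8
position: [0.4976, 0.0989, 0.3162]
ee_rot: [0.001, 0.414, 0.91, 0.0]
ft_force: [2.8, -0.0, -2.3]
finger_gap: 0.0143
grip_force: 78.2
```

```bash
python3 st.py
```

```text
8.8 [0.4976 0.0989 0.3162] [ 2.7843 -0.043  -2.3403] [-0.2382 -0.6757  0.1948] yaw 131.13484254960107 mouth 0.14175681075768487
```

apply_moves(
  increments=[
    [0,0,0,-2],
    [0,0,0,-2],
    [0,0,0,-2],
    [0,0,0,-2],
    [0,0,-0.1,-2],
    [0,0,0,-1],
  ],
)

```text
clock: 9.4
position: [0.4977, 0.099, 0.3162]
ee_rot: [0.001, 0.499, 0.867, 0.0]
ft_force: [3.0, -0.4, -3.3]
finger_gap: 0.0147
grip_force: 78.3
```

```bash
python3 st.py
```

```text
9.4 [0.4977 0.099  0.3162] [ 3.0197 -0.3766 -3.258 ] [-0.3036 -1.0189  0.1867] yaw 120.19626413427474 mouth 0.14175228863461736
```

apply_moves(
  increments=[
    [0.4,0,0,0],
    [0,0,0,-1],
    [0,0,0,-1],
    [0,0,0,-1],
    [0,0,0,-1],
    [0,0,0,-1],
    [0,0,0,-1],
    [0,0,0,0],
  ],
)

```text
clock: 10.2
position: [0.4978, 0.0991, 0.3161]
ee_rot: [0.0, 0.543, 0.84, 0.0]
ft_force: [4.6, -2.2, -1.5]
finger_gap: 0.0145
grip_force: 78.7
```

```bash
python3 st.py
```

```text
10.2 [0.4978 0.0991 0.3161] [ 4.5882 -2.173  -1.4591] [-0.3332 -1.2638  0.3142] yaw 114.2091466625673 mouth 0.14169594759706772
```

apply_moves(
  increments=[
    [0.3,0,0,0],
    [0,0,0,-1],
    [0,0,0,-1],
    [0,0,0,-1],
    [0,0,0,-1],
    [0,0,0,-1],
    [0,0,0,-1],
    [0,0,0,0],
  ],
)

```text
clock: 11.0
position: [0.498, 0.0991, 0.316]
ee_rot: [0.0, 0.586, 0.81, 0.0]
ft_force: [4.3, -1.7, 1.1]
finger_gap: 0.0145
grip_force: 79.2
```

```bash
python3 st.py
```

```text
11.0 [0.498  0.0991 0.316 ] [ 4.2586 -1.7295  1.1465] [-0.4776 -1.1996  0.4256] yaw 108.21048725898333 mouth 0.1416375178593829
```

apply_moves(
  increments=[
    [0.8,-0.3,0,0],
    [0,0,0,0],
    [0,0,0,0],
    [0,0,0,0],
  ],
)

```text
clock: 11.4
position: [0.4986, 0.0989, 0.316]
ee_rot: [-0.0, 0.586, 0.81, -0.0]
ft_force: [0.6, -1.3, 4.5]
finger_gap: 0.0142
grip_force: 79.6
```

```bash
python3 st.py
```

```text
11.4 [0.4986 0.0989 0.316 ] [ 0.6077 -1.2955  4.5256] [-0.3333 -0.3265  0.4153] yaw 108.27582292963281 mouth 0.14160205964755768
```

apply_moves(
  increments=[
    [0,0,0,0],
    [0,0,0,0],
  ],
)

```text
clock: 11.6
position: [0.4986, 0.0989, 0.316]
ee_rot: [-0.0, 0.586, 0.81, 0.0]
ft_force: [0.3, -0.6, 5.0]
finger_gap: 0.0143
grip_force: 79.7
```

```bash
python3 st.py
```

```text
11.6 [0.4986 0.0989 0.316 ] [ 0.3399 -0.6334  4.9784] [-0.2558 -0.2031  0.359 ] yaw 108.2675273852764 mouth 0.14159086148224964
```

apply_moves(
  increments=[
    [0,0,0,-1],
    [0,0,0,-1],
    [0,0,0,-1],
    [0,0,0,-1],
    [0,0,0,-1],
    [0,0,0,-1],
    [0,0,0,0],
    [0,0,0,0],
    [0,0,0,0],
    [0,0,0,0],
  ],
)

```text
clock: 12.6
position: [0.4988, 0.0988, 0.316]
ee_rot: [0.0, 0.628, 0.779, 0.0]
ft_force: [1.8, -0.7, 5.5]
finger_gap: 0.0147
grip_force: 80.0
```

```bash
python3 st.py
```

```text
12.6 [0.4988 0.0988 0.316 ] [ 1.8267 -0.6918  5.5444] [-0.2501 -0.3005  0.5033] yaw 102.25178629246017 mouth 0.14159559116790132
```

apply_moves(
  increments=[
    [0,0,0,0],
    [0,0,0,0],
  ],
)

```text
clock: 12.8
position: [0.4988, 0.0988, 0.316]
ee_rot: [0.0, 0.628, 0.779, 0.0]
ft_force: [1.2, -1.6, 5.3]
finger_gap: 0.0147
grip_force: 80.0
```

```bash
python3 st.py
```

```text
12.8 [0.4988 0.0988 0.316 ] [ 1.2218 -1.5752  5.2932] [-0.2521 -0.3024  0.4585] yaw 102.25433252266309 mouth 0.14155762361549706
```

apply_moves(
  increments=[
    [0,0,0,-1],
    [0,0,0,-1],
    [0,0,0,-1],
    [0,0,0,-1],
    [0,0,0,-1],
    [0,0,0,-1],
    [0,0,0,0],
    [0,0,0,0],
    [0,0,0,0],
    [0,0,0,0],
  ],
)

```text
clock: 13.8
position: [0.4988, 0.0988, 0.316]
ee_rot: [0.0, 0.667, 0.745, 0.0]
ft_force: [1.4, -0.9, 4.5]
finger_gap: 0.0147
grip_force: 80.0
```

```bash
python3 st.py
```

```text
13.8 [0.4988 0.0988 0.316 ] [ 1.4078 -0.9452  4.493 ] [-0.316  -0.5366  0.5251] yaw 96.2671550522256 mouth 0.14156617781154374
```

apply_moves(
  increments=[
    [0,0,0,0],
    [0,0,0,0],
  ],
)

```text
clock: 14.0
position: [0.4988, 0.0988, 0.3159]
ee_rot: [0.0, 0.667, 0.745, 0.0]
ft_force: [2.3, -1.3, 4.5]
finger_gap: 0.0146
grip_force: 80.1
```

```bash
python3 st.py
```

```text
14.0 [0.4988 0.0988 0.3159] [ 2.3171 -1.3002  4.4915] [-0.2619 -0.6478  0.5633] yaw 96.26593916436536 mouth 0.14152415569771537
```

apply_moves(
  increments=[
    [0,0,0,-1],
    [0,0,0,-1],
    [0,0,0,-1],
    [0,0,0,-1],
    [0,0,0,-1],
    [0,0,0,0],
    [0,0,0,0],
    [0,0,0,0],
    [0,0,0,0],
  ],
)

```text
clock: 14.9
position: [0.4988, 0.0988, 0.316]
ee_rot: [0.0, 0.699, 0.715, 0.0]
ft_force: [2.1, -1.8, 4.6]
finger_gap: 0.0143
grip_force: 80.1
```

```bash
python3 st.py
```

```text
14.9 [0.4988 0.0988 0.316 ] [ 2.0645 -1.7656  4.5951] [-0.3794 -0.7993  0.5761] yaw 91.26117380744051 mouth 0.14157233665932778
```

apply_moves(
  increments=[
    [0,0,0,0],
    [0,0,0,0],
  ],
)

```text
clock: 15.1
position: [0.4988, 0.0988, 0.316]
ee_rot: [0.0, 0.699, 0.715, 0.0]
ft_force: [3.6, -1.4, 3.9]
finger_gap: 0.0149
grip_force: 80.1
```

```bash
python3 st.py
```

```text
15.1 [0.4988 0.0988 0.316 ] [ 3.56   -1.4124  3.8817] [-0.3612 -0.8026  0.5946] yaw 91.25866166990899 mouth 0.14155287578113884
```

apply_moves(
  increments=[
    [0,0,0,0],
    [0,0,0,0],
  ],
)

```text
clock: 15.3
position: [0.4988, 0.0988, 0.316]
ee_rot: [0.0, 0.699, 0.715, 0.0]
ft_force: [1.6, -0.8, 4.6]
finger_gap: 0.0148
grip_force: 80.2
```

```bash
python3 st.py
```

```text
15.3 [0.4988 0.0988 0.316 ] [ 1.599  -0.8126  4.6198] [-0.3607 -0.8628  0.5578] yaw 91.2612610748632 mouth 0.14158256631135713
```

apply_moves(
  increments=[
    [0,0,0,-1],
    [0,0,0,-1],
    [0,0,0,-1],
    [0,0,0,0],
    [0,0,0,0],
    [0,0,0,0],
  ],
)

```text
clock: 15.9
position: [0.4987, 0.0988, 0.3159]
ee_rot: [0.0, 0.718, 0.696, 0.0]
ft_force: [2.9, -0.5, 4.8]
finger_gap: 0.0148
grip_force: 80.2
```

```bash
python3 st.py
```

```text
15.9 [0.4987 0.0988 0.3159] [ 2.8749 -0.5106  4.774 ] [-0.4245 -0.8785  0.6268] yaw 88.26204474790121 mouth 0.14151829852651265
```

apply_moves(
  increments=[
    [0,0,0,0],
    [0,0,0,0],
  ],
)

```text
clock: 16.1
position: [0.4987, 0.0988, 0.3159]
ee_rot: [0.0, 0.718, 0.696, 0.0]
ft_force: [2.1, -1.0, 5.7]
finger_gap: 0.0145
grip_force: 80.2
```

```bash
python3 st.py
```

```text
16.1 [0.4987 0.0988 0.3159] [ 2.0916 -1.0366  5.7377] [-0.4658 -0.8078  0.5848] yaw 88.26115807467379 mouth 0.14150788957003274
```

~0.61 N m, so the plug is snug. I'll back the key off slightly to unload it, then lift.

apply_moves(
  increments=[
    [0,0,0,1],
    [0,0,0,1],
    [0,0,0,1],
    [0,0,0,0],
    [0,0,0,0],
  ],
)

```text
clock: 16.6
position: [0.4987, 0.0987, 0.3157]
ee_rot: [-0.0, 0.699, 0.715, -0.0]
ft_force: [1.8, -0.8, 0.4]
finger_gap: 0.0144
grip_force: 78.8
```

```bash
python3 st.py
```

```text
16.6 [0.4987 0.0987 0.3157] [ 1.801  -0.752   0.4319] [-0.3344 -0.9883  0.0753] yaw 91.24245470794847 mouth 0.14130429818324247
```

apply_moves(
  increments=[
    [0.3,0,1,0.5],
    [0,0,2,0],
    [0,0,4,0],
    [0,0,6,0],
    [0,0,8,0],
    [0,0,10,0],
    [0,0,10,0],
    [0,0,0,0],
  ],
)

```text
clock: 17.4
position: [0.4994, 0.0992, 0.3588]
ee_rot: [0.001, 0.696, 0.718, 0.001]
ft_force: [1.1, 0.3, -3.1]
finger_gap: 0.0142
grip_force: 78.6
```

```bash
python3 st.py; python3 - <<'E'
from h import *
T=snap('top','t3');S=snap('side','s3')
def crop(s,X,w=25):
    u,v=map(int,proj(s,X));print(u,v);return cv2.resize(np.ascontiguousarray(s['frame'][v-w:v+w,u-w:u+w,::-1]),(400,400),interpolation=cv2.INTER_CUBIC)
p=manip.read_state()['position']
cv2.imwrite('pics/v3.png',np.hstack([crop(S,[p[0],p[1],.18]),crop(S,[.4905,-.147,.05])]))
E
```

```text
17.4 [0.4994 0.0992 0.3588] [ 1.1374  0.3158 -3.1467] [ 0.0108 -0.0242 -0.    ] yaw 91.7688461577788 mouth 0.18438211422312367
300 226
304 196
```

View pics/v3.png

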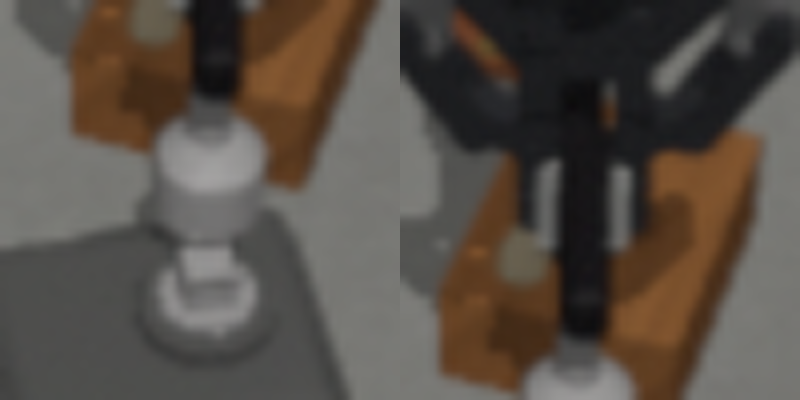

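apply_moves(
  increments=[
    [0,-15,0,3],
    [-1,-25,0,3],
    [-1,-30,0,3],
    [-1,-30,0,3],
    [-1,-30,0,3],
    [-1,-30,0,3],
    [-1,-30,0,3],
    [-1,-30,0,0.5],
    [-1,-20,0,0],
    [0,-7,0,0],
  ],
)

```text
clock: 18.5
position: [0.4904, -0.1507, 0.3562]
ee_rot: [-0.001, 0.551, 0.834, -0.0]
ft_force: [0.3, 0.7, -3.5]
finger_gap: 0.0147
grip_force: 78.5
```

apply_moves(
  increments=[
    [0,0,-20,0],
    [0,0,-25,0],
    [0,0,-25,0],
    [0,0,-20,0],
    [0,0,-10,0],
    [0,0,0,0],
    [0,0,0,0],
  ],
)

```text
clock: 19.2
position: [0.4915, -0.1479, 0.2577]
ee_rot: [0.0, 0.55, 0.835, 0.0]
ft_force: [1.0, -0.5, -2.3]
finger_gap: 0.0148
grip_force: 78.3
```

```bash
python3 st.py
```

```text
19.2 [ 0.4915 -0.1479  0.2577] [ 0.9642 -0.5182 -2.253 ] [-0.0256 -0.0045  0.0077] yaw 113.29067460185982 mouth 0.08333813175306432
```

Pose is good, so I'll descend into the pocket, watching the force.

apply_moves(
  increments=[
    [0,0,-12,0],
    [0,0,-10,0],
    [0,0,-8,0],
    [0,0,-5,0],
    [0,0,-4,0],
    [0,0,0,0],
  ],
)

```text
clock: 19.8
position: [0.4909, -0.1482, 0.2174]
ee_rot: [-0.0, 0.55, 0.835, 0.0]
ft_force: [-0.4, 0.1, -2.4]
finger_gap: 0.0145
grip_force: 78.4
```

```bash
python3 st.py
```

```text
19.8 [ 0.4909 -0.1482  0.2174] [-0.3539  0.0756 -2.4429] [ 0.023   0.0007 -0.0037] yaw 113.26221806147669 mouth 0.043025293711368734
```

apply_moves(
  increments=[
    [0,0,-7,0],
    [0,0,-7,0],
    [0,0,-6,0],
    [0,0,-4,0],
    [0,0,-2,0],
    [0,0,-1.5,0],
    [0,0,0,0],
    [0,0,0,0],
  ],
)

```text
clock: 20.6
position: [0.4911, -0.1482, 0.1906]
ee_rot: [0.0, 0.55, 0.835, 0.0]
ft_force: [0.3, -0.0, -2.4]
finger_gap: 0.0143
grip_force: 78.5
```

```bash
python3 st.py
```

```text
20.6 [ 0.4911 -0.1482  0.1906] [ 0.281  -0.0313 -2.3992] [ 0.0495 -0.0002  0.0012] yaw 113.26217505253658 mouth 0.01622115924144632
```

apply_moves(
  increments=[
    [0,0,-1,0],
    [0,0,-0.8,0],
    [0,0,0,0],
    [0,0,0,0],
  ],
)

```text
clock: 21.0
position: [0.491, -0.1482, 0.1886]
ee_rot: [0.0, 0.55, 0.835, 0.0]
ft_force: [-0.2, 0.6, -2.6]
finger_gap: 0.0146
grip_force: 78.5
```

```bash
python3 st.py
```

```text
21.0 [ 0.491  -0.1482  0.1886] [-0.1988  0.6141 -2.551 ] [-0.0268  0.0044 -0.0224] yaw 113.26298067887488 mouth 0.014235539269048914
```

apply_moves(
  increments=[
    [0,0,-0.7,0],
    [0,0,-0.7,0],
    [0,0,0,0],
    [0,0,0,0],
  ],
)

```text
clock: 21.4
position: [0.4914, -0.1483, 0.1883]
ee_rot: [0.001, 0.55, 0.835, 0.0]
ft_force: [-3.0, 1.7, 8.7]
finger_gap: 0.0147
grip_force: 80.3
```

```bash
python3 st.py
```

```text
21.4 [ 0.4914 -0.1483  0.1883] [-2.9945  1.7349  8.7197] [0.2296 0.941  0.0083] yaw 113.25577236191417 mouth 0.0139421403405591
```

It has landed on the pocket floor, so I'll release and rise.

apply_moves(
  increments=[
    [0,0,0.7,0],
    [0,0,0,0],
    [0,0,0,0],
    [0,0,0,0],
    [0,0,0,0],
    [0,0,0,0],
    [0,0,0,0],
    [0,0,0,0],
  ],
  hand=1,
)

```text
clock: 22.2
position: [0.491, -0.1482, 0.1879]
ee_rot: [0.0, 0.55, 0.835, 0.0]
ft_force: [-0.1, -0.0, -0.5]
finger_gap: 0.0855
grip_force: 0.0
```

apply_moves(
  increments=[
    [0,0,10,0],
    [0,0,20,0],
    [0,0,25,0],
    [0,0,30,0],
    [0,0,30,0],
    [0,0,20,0],
    [0,-30,0,0],
    [0,-30,0,0],
    [0,0,0,0],
    [0,0,0,0],
  ],
)

```text
clock: 23.2
position: [0.4909, -0.2085, 0.3234]
ee_rot: [0.0, 0.551, 0.835, 0.0]
ft_force: [0.2, 0.0, -0.2]
finger_gap: 0.0855
grip_force: 0.0
```

```bash
python3 st.py; python3 - <<'E'
from h import *
S=snap('side','s4')
cv2.imwrite('pics/v4.png',cv2.resize(np.ascontiguousarray(S['frame'][110:290,180:420,::-1]),(800,600),interpolation=cv2.INTER_CUBIC))
E
```

```text
23.2 [ 0.4909 -0.2085  0.3234] [ 0.203   0.0008 -0.2102] [0.0113 0.0107 0.0022] yaw 113.19550417850152 mouth 0.1489704902878164
```

View pics/v4.png

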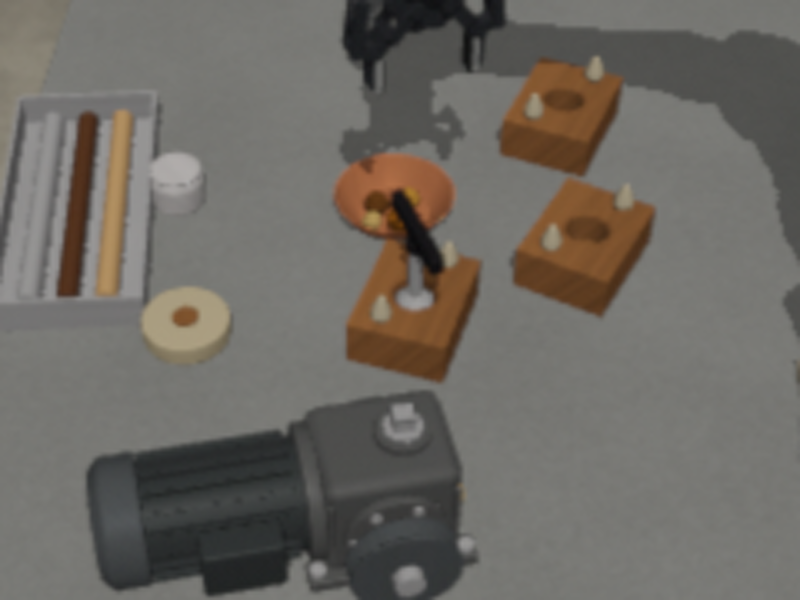

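The key stands upright in its pocket at about (415,295), the plug is at (403,420), the gripper is clear, and nothing else has moved.

```bash
python3 -c "
from rig import manip
print(manip.job_done())"
```

```text
the job is handed in; nothing more can be done
None
```

The plug is tightened to about 0.6 N m by the wrist reading, the key is back upright in its own (leftmost) block, the gripper is clear, and the job was handed in at about 23 s.

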